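# Index a paint-can turntable with its spring pin

### The arm

A 6-joint arm with a two-finger parallel gripper is mounted at the origin on the work surface. World frame = base frame: x ahead of the robot, y to its left, z up, the work surface at z = 0. Lengths are in m, angles in degrees, forces in N, time in s.
With the tool pointing down it reaches from about 0.25 to 0.725 m from the base axis. Payload 9.7 kg.
Tool frame: the origin (TCP) lies at the very end of the fingers, on their centre line; the grasp point (between the pads) lies 19 mm behind it; z points along the fingers, y is the line along which they close (so a half turn about z gives the same grasp; the last joint's range is limited). The gripper opens to 85 mm and grips with 20 to 120 N. Pads are 22 mm wide; open, the fingers measure 114 mm over their backs; the gripper's body (76 mm by 85 mm) begins 54 mm behind the grasp point. The pads swing forward as they close: fully open they stand 13 mm farther back than shut.
Start: joints at [-75.974, 4.979, 10.078, 95.1, 0, 90], TCP at [0.133, -0.534, 0.231] pointing down, gripper open.
Joint ranges: [-179.16, 179.16], [-48.56, 103.87], [-65.8, 70.77], [-126.05, 130.52], [-82.76, 87.17], [-180, 180]. Speed limits (degrees/s): [127.2, 127.2, 147.25, 180, 180, 180].

### API

Orientations are given as [roll, pitch, yaw] about the fixed x, y, z axes, in that order (R = Rz(yaw) Ry(pitch) Rx(roll)).
In Python, from workcell import telemetry, optics, workorder gives the robot as it stands.
- The arm moves only by the shell command python3 -m handwheel 'ROWS' [FORCE]. ROWS is JSON, a list of rows, each an object of numbers: "tx", "ty", "tz": the shift along the tool's x, y, z in m; "ax", "ay", "az": the turn, a rotation vector about the tool's x, y, z in degrees; "jaw": the gripper command: -1 is shut, 1 is fully open, values between are in proportion. A call has exactly 10 rows; each row shifts and turns the commanded pose from where the row before left it, along the tool's axes as they then stand; what a row does not reach is not made up. A row lasts 1/8 s, in which the tool goes at most 62.5 mm and 10.7 degrees, less where a joint would pass 70% of its speed; a pose out of reach is approached as far as the arm can. A call is refused whole if a number of a shift passes 0.0625 or a number of a turn 10.7, either way. A call with a gripper value outside its range is refused whole. The fingers move at their own pace and stop on an object; FORCE is the grip in N (left out, the last holds). Time passes only in rows, so rows that do not move let the fingers close, or fill a call up. It gives the time, the measured TCP pose, the force, the opening and the grip force at its end, in the units of the state.
- telemetry.get_obs(): the state, without advancing time (a new reading comes with each control period).
- optics.camera(name): name is "scene" or "top"; returns a dict with "color" (400x640x3 uint8, red, green, blue), "K" (3x3 intrinsics, pixels), "extrinsics" (4x4, takes a point from camera to world coordinates). Camera axes: x right, y down, z forward; pixel columns grow to the right and rows downward; lengths in m; the calibration is good to about 2 mm. A picture is of the moment at which its call begins. There is no depth.
- workorder.job_done(): hands the job in; it is judged then, once.
The state is a dict: "time": time; "q": joint angles; "qd": joint speeds; "joint_efforts": joint torques, N m; "ee_pos": TCP position; "tcp_rot": TCP orientation; "wrist_force": force on the tool from outside, world axes, zero at the start; "torque": the same for the moment, N m; "opening": finger opening in m; "grasp_force": force on a finger pad.
Only numpy, scipy, OpenCV 4.12 (cv2) and the standard library are available. Lean on these libraries where they do the work, as an engineer would, in place of code of your own. Each camera call takes 0.05 s, during which the arm holds its last target. There are 200 camera calls.

### The job

Pull up the spring-loaded index pin on the turntable's arm, swing the turntable round until the paint can stands at the nozzle post (the tall slim one with the cone head), and let the pin spring fully home into that station's hole. Keep the pin lifted clear while you swing, never force it against the index plate with more than 25 N, keep the can standing in its seat, leave the other things on the bench where they are, and let go at the end.

Things in the scene. Friction and masses are not known exactly. Their poses are not given: they have to be found in the camera images.
- stand: Fixed steel base of the turntable, a disc 410 mm across and 8 mm thick on the bench. Origin on the turning axis at bench height; z up; its -x side is where the pin starts. Four round stations stand on its far side; under the turntable's arm lies the index plate.
- plate (a point): Nominal middle of the index plate's top (24 mm above the bench, 170 mm from the axis on the stand's -x side). Aluminium arc 36 mm wide, 12 mm thick. In it, on the 170 mm circle: a slot 50 mm long along the arc, where the pin starts, and four round holes of 12.5 mm, 0.55 and 1.1 rad round from the slot's middle to either side. Each hole serves the station opposite it across the axis.
- axis (a point): Turning axis at the index plate's height. The plate is clamped by eye: all its holes are turned together about this axis by up to 0.09 rad (15 mm along the arc) either way from exactly opposite the stations, so the hole must be felt for. With the knob let go, the spring presses the pin on the plate; pushed sideways with about 2 to 4 N it slides along, and it drops in by itself over a hole.
- turntable: Round steel turntable, 244 mm across, top 41 mm above the bench, turning freely (0.12 N m of friction, it stays where left) about the vertical axis through its origin, up to 1.28 rad to either side of its place square on the stand. Origin on the axis at bench height. An arm 36 mm wide (top also at 41 mm) runs along its -x to the pin; the can seat is on the +x side.
- pin: Sprung index pin, 10 mm thick, vertical, carried in a bushing (30 mm across, top 55 mm above the bench) at the end of the turntable's arm, 170 mm from the axis. Origin at its lower tip on its centre line; the tip is 15 mm above the bench when fully home (9 mm deep in the plate), 24 mm when riding on the plate's top, 35 mm when pulled right up against its stop (20 mm of travel). The spring pulls it down with 6 N when home, rising to 11 N at full pull.
- knob (a point): Middle of the pin's black round knob, 24 mm across and 45 mm tall, on the pin's centre line. The knob's underside is 63 mm and its top 108 mm above the bench when the pin is home; this point is then 86.5 mm above the bench. It rises with the pin.
- seat (a point): Centre of the can's seat on the turntable's top (41 mm above the bench), 72 mm from the axis, diametrically opposite the pin: a low ring, 98 mm across outside, 88 mm inside, 8 mm tall.
- can_edge (a point): Point fixed to the turntable 155 mm from the axis, diametrically opposite the pin, 41 mm above the bench: it marks the direction in which the can stands, and lies over a station's centre when the can stands exactly at that station.
- can: Closed aluminium paint can, 80 mm across, 95 mm tall, about 0.3 to 0.65 kg, standing loose in the seat. Origin at the centre of its underside, z up.
- nozzle: The wanted station: slim steel post fixed on the base 155 mm from the axis, 145 mm tall over its foot, with a 32 mm cone head; the tallest of the four stations. Origin at the centre of its foot, 8 mm above the bench. Which of the four station places it has varies.
- dish: Another station, fixed: a steel dish 56 mm across on a short stem, 50 mm tall. Origin at the centre of its foot.
- tube: Another station, fixed: an open upright steel tube 42 mm across, 75 mm tall. Origin at the centre of its foot.
- bollard: Another station, fixed: a short steel post with a ball of 32 mm on top, 71 mm tall. Origin at the centre of its foot.
- lid: Bystander: white plastic lid, 110 mm across, 8 mm thick, lying loose beside the stand. Origin at the centre of its underside.
- brush: Bystander: flat paint brush 170 mm long, 20 mm thick, lying loose beside the stand. Origin under its middle.
- cup: Bystander: clear mixing cup, 84 mm across, 110 mm tall, standing loose. Origin at the centre of its underside.
- jar: Bystander: white jar with a black cap, 68 mm across, 85 mm tall, standing loose. Origin at the centre of its underside.
- tin: Bystander: plain tin 72 mm across, 50 mm tall, standing loose. Origin at the centre of its underside.
Mind the look-alikes: they are no part of the job. What is shaped like the can but orange or pink is not meant.

How it is judged:
By the outcome, as a careful person would: the job done as asked, in the order asked, and still so for the second after the job is handed in, with the robot touching nothing.
It also fails if it takes over 48 s, if anything falls off the work surface, if the arm or the gripper's body presses on something with over 40 N, if the wrist force passes 120 N, or if a joint passes its speed limit or range.

## Working session

There is one attempt and no reset: what is moved stays moved. The work goes in short steps, Python scripts to look and compute and a shell command to move; the robot and the scene stay as the last step left them, time stands still between calls to the robot, and variables do not carry over. Pictures are saved under pics/ and viewed, at most 10 in all, crops included, and the job is handed in when it is done.

```bash
mkdir -p pics; python3 - <<'E'
from workcell import telemetry, optics
import cv2,numpy as np
for n in("scene","top"):
    c=optics.camera(n);cv2.imwrite(f"pics/{n}0.png",c["color"][:,:,::-1]);np.savez(f"pics/{n}0.npz",**{k:c[k] for k in("color","K","extrinsics")})
    print(n,c["K"].tolist(),np.round(c["extrinsics"],4).tolist())
s=telemetry.get_obs();print({k:s[k] for k in("time","ee_pos","tcp_rot","wrist_force","opening")})
E
```

```text
scene [[378.65684936007875, 0.0, 320.0556549648919], [0.0, 378.65684936007875, 200.13519832466577], [0.0, 0.0, 1.0]] [[-0.3133, 0.6697, -0.6733, 1.4571], [0.9495, 0.2351, -0.208, 0.2532], [0.0191, -0.7045, -0.7095, 0.955], [0.0, 0.0, 0.0, 1.0]]
top [[406.96374021009075, 0.0, 315.8464416168322], [0.0, 406.96374021009075, 210.26947442627574], [0.0, 0.0, 1.0]] [[-0.0272, -0.9917, 0.1255, 0.4667], [-0.9996, 0.0268, -0.0046, 0.0079], [0.0012, -0.1256, -0.9921, 1.3096], [0.0, 0.0, 0.0, 1.0]]
{'time': 0.1, 'ee_pos': array([ 0.13325675, -0.53340195,  0.23064944]), 'tcp_rot': array([-1.79930755e+02, -1.30422642e-03,  1.40246827e+01]), 'wrist_force': array([-0.9334242 ,  0.42714344,  0.31138016]), 'opening': 0.08541327007807294}
```

View pics/top0.png

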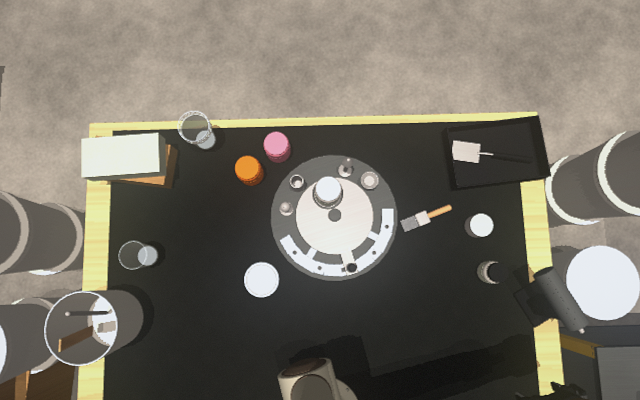

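View pics/scene0.png

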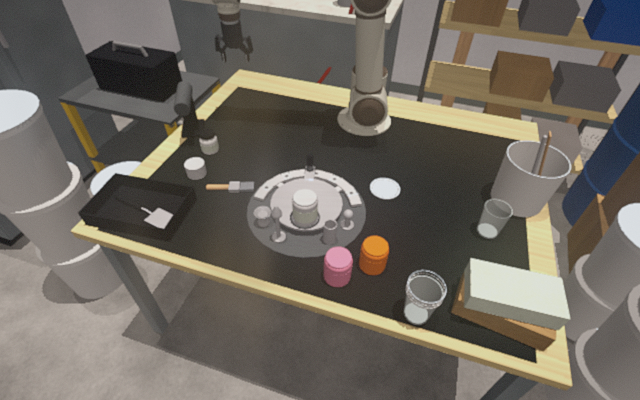

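The top view shows the stand at about (334,217), the knob at (351,268) and the can at (327,190). The stations are at about (287,208), (296,181), (346,168) and (370,180). I'll enlarge both views.

```bash
python3 - <<'E'
import cv2
a=cv2.imread("pics/top0.png")[145:290,260:410];b=cv2.imread("pics/scene0.png")[145:260,235:385]
cv2.imwrite("pics/topc.png",cv2.resize(a,None,fx=4,fy=4,interpolation=cv2.INTER_CUBIC))
cv2.imwrite("pics/scc.png",cv2.resize(b,None,fx=5,fy=5,interpolation=cv2.INTER_CUBIC))
E
```

```text
(no output)
```

View pics/topc.png

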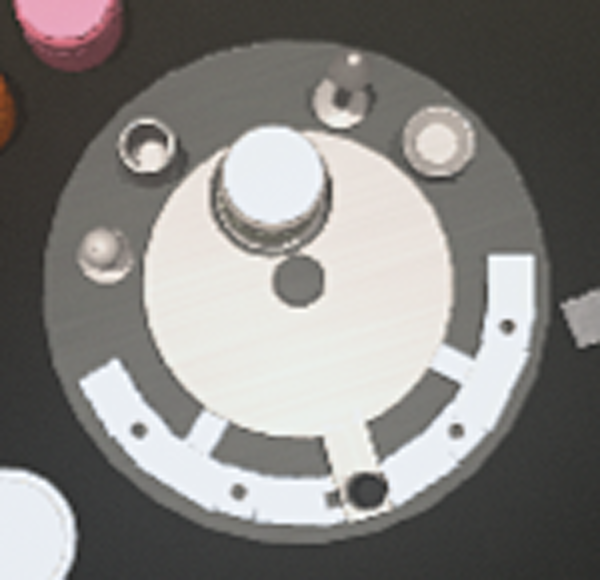

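View pics/scc.png

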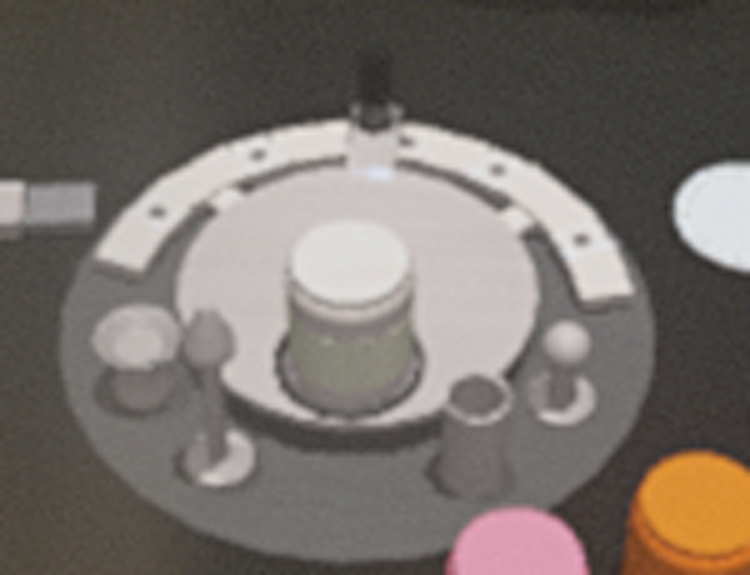

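The top crop shows four plate holes, at (139,430), (239,492), (457,430) and (507,326). The nozzle's foot is at (342,102), its cone above it at (350,62), the hub at (299,280) and the knob at (367,490). The hole opposite the nozzle should be (239,492).

```bash
cat > h.py <<'E'
import numpy as np,cv2
def ray(d,uv):
    E=d["extrinsics"];r=E[:3,:3]@np.linalg.inv(d["K"])@np.array([*uv,1.]);return E[:3,3],r
def onz(d,uv,z):
    o,r=ray(d,uv);return (o+r*(z-o[2])/r[2])[:2]
def dark(d,uv,w,thr):
    u,v=map(int,np.round(uv));g=cv2.cvtColor(np.ascontiguousarray(d["color"]),cv2.COLOR_RGB2GRAY)[v-w:v+w+1,u-w:u+w+1].astype(float)
    m=np.clip(thr-g,0,None);yy,xx=np.mgrid[v-w:v+w+1,u-w:u+w+1];return (xx*m).sum()/m.sum(),(yy*m).sum()/m.sum()
E
python3 - <<'E'
from h import *
from scipy.optimize import least_squares
T=np.load("pics/top0.npz");S=np.load("pics/scene0.npz")
tc=lambda u,v:(260+(u+.5)/4-.5,145+(v+.5)/4-.5)
sc=lambda u,v:(235+(u+.5)/5-.5,145+(v+.5)/5-.5)
H=[onz(T,dark(T,tc(*p),2,190),.024) for p in((139,430),(239,492),(457,430),(507,326))]
Hs=[onz(S,sc(*p),.024) for p in((583,240),(498,170),(259,154),(157,212))]
hub=onz(T,dark(T,tc(299,280),8,160),.041)
# base disc contour in top: fit ellipse edge pts
f=lambda x:[np.hypot(*(h-x))-.17 for h in H]
ax=least_squares(f,hub).x
f2=lambda x:[np.hypot(*(h-x))-.17 for h in Hs]
print("hub",hub,"axT",ax,"res",f(ax),"axS",least_squares(f2,hub).x)
c=ax
ang=lambda p:np.arctan2(*(p-c)[::-1])
print("H",np.round(H,4),"ang",np.round([ang(h) for h in H],3));print("Hs",np.round(Hs,4),np.round([ang(h) for h in Hs],3))
feet={"nozzle":(342,102,.012),"tube_top":(147,146,.083),"dish_top":(438,142,.058),"boll_ball":(103,245,.063)}
for k,(u,v,z) in feet.items():
    p=onz(T,tc(u,v),z);print(k,p,np.hypot(*(p-c)),round(ang(p),3),"opp",round((ang(p)+2*np.pi)%(2*np.pi)-np.pi,3))
p=onz(T,tc(350,62),.15);print("cone",p,np.hypot(*(p-c)),ang(p))
k=onz(T,tc(369,489),.108+.0);print("knob",k,np.hypot(*(k-c)),ang(k))
can=onz(T,tc(274,176),.136);print("can",can,np.hypot(*(can-c)),ang(can))
# knob triangulate
o1,r1=ray(T,tc(369,489));o2,r2=ray(S,sc(376,60))
A=np.array([r1,-r2]).T;t=np.linalg.lstsq(A,o2-o1,rcond=None)[0];print("tri",o1+t[0]*r1,o2+t[1]*r2)
E
```

```text
hub [ 0.61314315 -0.0550158 ] axT [ 0.61057037 -0.05468087] res [np.float64(0.00019261530277528416), np.float64(-0.00020596413899878763), np.float64(9.491434540184751e-05), np.float64(1.5815335687952015e-05)] axS [ 0.61208996 -0.05673294]
H [[ 0.4987  0.0736]
 [ 0.4486 -0.0037]
 [ 0.4917 -0.1763]
 [ 0.5727 -0.2204]] ang [ 2.288  2.837 -2.345 -1.795]
Hs [[ 0.5012  0.0727]
 [ 0.4503 -0.0055]
 [ 0.4924 -0.1775]
 [ 0.5747 -0.2228]] [ 2.28   2.844 -2.337 -1.781]
nozzle [ 0.75994573 -0.09700385] 0.15525537734627312 -0.276 opp 2.865
tube_top [0.71352352 0.0594017 ] 0.1536690651065767 0.837 opp -2.305
dish_top [ 0.71559834 -0.16722518] 0.1539386132581835 -0.82 opp 2.322
boll_ball [0.64064631 0.09588521] 0.1535405673661732 1.374 opp -1.768
cone [ 0.75836855 -0.09275916] 0.15262456235122543 -0.25215351638010064
knob [ 0.4490287  -0.09851083] 0.16738212831179702 -2.8766481856513324
can [ 0.67802978 -0.03523334] 0.07020667975145206 0.28067456669856095
tri [ 0.44891748 -0.09918109  0.10043272] [ 0.44940284 -0.10091563  0.10057922]
```

Both views agree:

- The axis is at about (0.611,-0.055), and the knob at (0.449,-0.0995) on angle 3.41.
- The nozzle's station is opposite angle 2.865, and the hole seen there is at 2.837. That means a clockwise swing of about 0.57 rad.

I'll move above the knob.

```bash
python3 -m handwheel '[{"tx":0.041,"ty":-0.0345,"jaw":1},{"tx":0.041,"ty":-0.0345,"jaw":1},{"tx":0.041,"ty":-0.0345,"jaw":1},{"tx":0.041,"ty":-0.0345,"jaw":1},{"tx":0.041,"ty":-0.0345,"jaw":1},{"tx":0.041,"ty":-0.0345,"jaw":1},{"tx":0.041,"ty":-0.0345,"jaw":1},{"tx":0.041,"ty":-0.0345,"jaw":1},{"tx":0.041,"ty":-0.0345,"jaw":1},{"tx":0.041,"ty":-0.0345,"jaw":1}]' 60; python3 -c "
from workcell import telemetry as t;print(t.get_obs()['q'])"
```

```text
[-7.59739106e+01  5.00876954e+00  1.00393675e+01  9.50998428e+01
  1.30592559e-03  9.00014052e+01]$[0]: bad value
```

```bash
python3 -m handwheel '[{"tx":0.041,"ty":-0.0345,"tz":0,"ax":0,"ay":0,"az":0,"jaw":1},{"tx":0.041,"ty":-0.0345,"tz":0,"ax":0,"ay":0,"az":0,"jaw":1},{"tx":0.041,"ty":-0.0345,"tz":0,"ax":0,"ay":0,"az":0,"jaw":1},{"tx":0.041,"ty":-0.0345,"tz":0,"ax":0,"ay":0,"az":0,"jaw":1},{"tx":0.041,"ty":-0.0345,"tz":0,"ax":0,"ay":0,"az":0,"jaw":1},{"tx":0.041,"ty":-0.0345,"tz":0,"ax":0,"ay":0,"az":0,"jaw":1},{"tx":0.041,"ty":-0.0345,"tz":0,"ax":0,"ay":0,"az":0,"jaw":1},{"tx":0.041,"ty":-0.0345,"tz":0,"ax":0,"ay":0,"az":0,"jaw":1},{"tx":0.041,"ty":-0.0345,"tz":0,"ax":0,"ay":0,"az":0,"jaw":1},{"tx":0.041,"ty":-0.0345,"tz":0,"ax":0,"ay":0,"az":0,"jaw":1}]' 60; python3 -c "
from workcell import telemetry as t;print(t.get_obs()['q'])"
```

```text
time: 1.35
ee_pos: [0.4482, -0.0979, 0.2311]
tcp_rot: [180.0, 0.0, 14.0]
wrist_force: [1.0, -0.7, -0.0]
opening: 0.0853
grasp_force: 0.0
[-1.23143733e+01 -7.45660876e+00 -2.15577598e+00  9.53011906e+01
 -3.75774606e-03  1.53652695e+02]
```

```bash
python3 -m handwheel '[{"tx":0,"ty":0,"tz":0,"ax":0,"ay":0,"az":-10.66,"jaw":1},{"tx":0,"ty":0,"tz":0,"ax":0,"ay":0,"az":-10.66,"jaw":1},{"tx":0,"ty":0,"tz":0,"ax":0,"ay":0,"az":-10.66,"jaw":1},{"tx":0,"ty":0,"tz":0,"ax":0,"ay":0,"az":-10.66,"jaw":1},{"tx":0,"ty":0,"tz":0,"ax":0,"ay":0,"az":-10.66,"jaw":1},{"tx":0,"ty":0,"tz":0,"ax":0,"ay":0,"az":-10.66,"jaw":1},{"tx":0,"ty":0,"tz":0,"ax":0,"ay":0,"az":-10.66,"jaw":1},{"tx":0,"ty":0,"tz":0,"ax":0,"ay":0,"az":-10.66,"jaw":1},{"tx":0,"ty":0,"tz":0,"ax":0,"ay":0,"az":-10.66,"jaw":1},{"tx":0,"ty":0,"tz":0,"ax":0,"ay":0,"az":-10.66,"jaw":1}]'
python3 -m handwheel '[{"tx":0,"ty":0,"tz":0.01,"ax":0,"ay":0,"az":-10.66,"jaw":1},{"tx":0,"ty":0,"tz":0.01,"ax":0,"ay":0,"az":-10.66,"jaw":1},{"tx":0,"ty":0,"tz":0.01,"ax":0,"ay":0,"az":-10.66,"jaw":1},{"tx":0,"ty":0,"tz":0.01,"ax":0,"ay":0,"az":-10.66,"jaw":1},{"tx":0,"ty":0,"tz":0.01,"ax":0,"ay":0,"az":-10.66,"jaw":1},{"tx":0,"ty":0,"tz":0.01,"ax":0,"ay":0,"az":-10.66,"jaw":1},{"tx":0,"ty":0,"tz":0.01,"ax":0,"ay":0,"az":-10.66,"jaw":1},{"tx":0,"ty":-0.001,"tz":0.01,"ax":0,"ay":0,"az":0,"jaw":1},{"tx":0,"ty":-0.001,"tz":0,"ax":0,"ay":0,"az":0,"jaw":1},{"tx":0,"ty":0,"tz":0,"ax":0,"ay":0,"az":0,"jaw":1}]'; python3 - <<'E'
from h import *
from workcell import telemetry as t,optics
print(t.get_obs()['q'])
c=optics.camera("scene");cv2.imwrite("pics/s2.png",cv2.resize(c["color"][100:220,240:390,::-1],None,fx=5,fy=5,interpolation=cv2.INTER_CUBIC))
E
```

```text
time: 2.6
ee_pos: [0.4473, -0.0995, 0.231]
tcp_rot: [-180.0, -0.0, 121.0]
wrist_force: [-0.3, -0.1, -0.7]
opening: 0.0855
grasp_force: 0.0
time: 3.85
ee_pos: [0.4481, -0.1015, 0.1515]
tcp_rot: [-180.0, 0.0, -164.9]
wrist_force: [0.3, -0.7, -0.2]
opening: 0.0856
grasp_force: 0.0
[-1.27692994e+01 -8.30595748e+00 -1.17194824e+01  8.65758546e+01
 -6.97039271e-04 -2.78707963e+01]
```

View pics/s2.png

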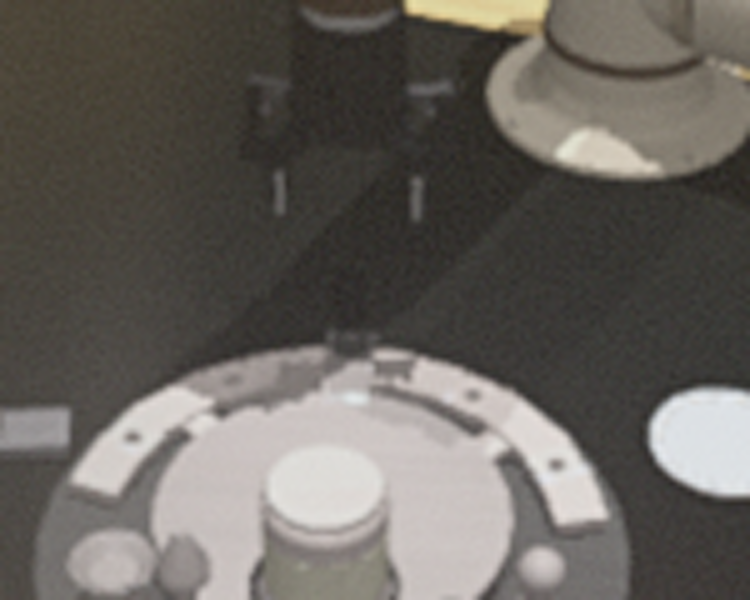

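The fingers, at (280,190) and (416,197), straddle the knob at (348,310) and are centred on it. I'll descend and grip.

```bash
python3 -m handwheel '[{"tx":-0.001,"ty":0.0015,"tz":0.02,"ax":0,"ay":0,"az":0,"jaw":1},{"tx":0,"ty":0,"tz":0.02,"ax":0,"ay":0,"az":0,"jaw":1},{"tx":0,"ty":0,"tz":0.02,"ax":0,"ay":0,"az":0,"jaw":1},{"tx":0,"ty":0,"tz":0.021,"ax":0,"ay":0,"az":0,"jaw":0},{"tx":0,"ty":0,"tz":0,"ax":0,"ay":0,"az":0,"jaw":-0.2},{"tx":0,"ty":0,"tz":0,"ax":0,"ay":0,"az":0,"jaw":-0.4},{"tx":0,"ty":0,"tz":0,"ax":0,"ay":0,"az":0,"jaw":-1},{"tx":0,"ty":0,"tz":0,"ax":0,"ay":0,"az":0,"jaw":-1},{"tx":0,"ty":0,"tz":0,"ax":0,"ay":0,"az":0,"jaw":-1},{"tx":0,"ty":0,"tz":0,"ax":0,"ay":0,"az":0,"jaw":-1}]' 60
```

```text
time: 5.15
ee_pos: [0.4492, -0.1, 0.0717]
tcp_rot: [-179.9, 0.1, -164.8]
wrist_force: [-1.5, 0.2, 6.8]
opening: 0.0227
grasp_force: 59.0
```

```bash
python3 -m handwheel '[{"tx":0,"ty":0,"tz":-0.003,"ax":0,"ay":0,"az":0,"jaw":-1},{"tx":0,"ty":0,"tz":-0.003,"ax":0,"ay":0,"az":0,"jaw":-1},{"tx":0,"ty":0,"tz":-0.003,"ax":0,"ay":0,"az":0,"jaw":-1},{"tx":0,"ty":0,"tz":-0.003,"ax":0,"ay":0,"az":0,"jaw":-1},{"tx":0,"ty":0,"tz":-0.003,"ax":0,"ay":0,"az":0,"jaw":-1},{"tx":0,"ty":0,"tz":-0.001,"ax":0,"ay":0,"az":0,"jaw":-1},{"tx":0,"ty":0,"tz":0,"ax":0,"ay":0,"az":0,"jaw":-1},{"tx":0,"ty":0,"tz":0,"ax":0,"ay":0,"az":0,"jaw":-1},{"tx":0,"ty":0,"tz":0,"ax":0,"ay":0,"az":0,"jaw":-1},{"tx":0,"ty":0,"tz":0,"ax":0,"ay":0,"az":0,"jaw":-1}]' 60
```

```text
time: 6.4
ee_pos: [0.4488, -0.0996, 0.0858]
tcp_rot: [180.0, 0.0, -164.8]
wrist_force: [6.1, 0.2, -10.1]
opening: 0.0223
grasp_force: 59.1
```

The pin is up 14 mm and the spring force reads as expected. I'll swing in two gentle halves.

```bash
python3 -m handwheel '[{"tx":-0.001,"ty":0.002,"tz":0,"ax":0,"ay":0,"az":0.7,"jaw":-1},{"tx":-0.0001,"ty":0.0045,"tz":0,"ax":0,"ay":0,"az":1.5,"jaw":-1},{"tx":-0.0001,"ty":0.0045,"tz":0,"ax":0,"ay":0,"az":1.5,"jaw":-1},{"tx":-0.0001,"ty":0.0045,"tz":0,"ax":0,"ay":0,"az":1.5,"jaw":-1},{"tx":-0.0001,"ty":0.0045,"tz":0,"ax":0,"ay":0,"az":1.5,"jaw":-1},{"tx":-0.0001,"ty":0.0045,"tz":0,"ax":0,"ay":0,"az":1.5,"jaw":-1},{"tx":-0.0001,"ty":0.0045,"tz":0,"ax":0,"ay":0,"az":1.5,"jaw":-1},{"tx":-0.0001,"ty":0.0045,"tz":0,"ax":0,"ay":0,"az":1.5,"jaw":-1},{"tx":-0.0001,"ty":0.0045,"tz":0,"ax":0,"ay":0,"az":1.5,"jaw":-1},{"tx":-0.0001,"ty":0.0045,"tz":0,"ax":0,"ay":0,"az":1.5,"jaw":-1}]' 60
```

```text
time: 7.65
ee_pos: [0.4435, -0.0572, 0.0861]
tcp_rot: [-180.0, -0.1, -179.1]
wrist_force: [-5.0, -2.6, -10.8]
opening: 0.0225
grasp_force: 59.2
```

```bash
python3 -m handwheel '[{"tx":0.0004,"ty":0.0048,"tz":0,"ax":0,"ay":0,"az":1.6,"jaw":-1},{"tx":-0.0001,"ty":0.0048,"tz":0,"ax":0,"ay":0,"az":1.6,"jaw":-1},{"tx":-0.0001,"ty":0.0048,"tz":0,"ax":0,"ay":0,"az":1.6,"jaw":-1},{"tx":-0.0001,"ty":0.0048,"tz":0,"ax":0,"ay":0,"az":1.6,"jaw":-1},{"tx":-0.0001,"ty":0.0048,"tz":0,"ax":0,"ay":0,"az":1.6,"jaw":-1},{"tx":-0.0001,"ty":0.0048,"tz":0,"ax":0,"ay":0,"az":1.6,"jaw":-1},{"tx":-0.0001,"ty":0.0048,"tz":0,"ax":0,"ay":0,"az":1.6,"jaw":-1},{"tx":-0.0001,"ty":0.0048,"tz":0,"ax":0,"ay":0,"az":1.6,"jaw":-1},{"tx":-0.0001,"ty":0.004,"tz":0,"ax":0,"ay":0,"az":1.4,"jaw":-1},{"tx":0,"ty":0,"tz":0,"ax":0,"ay":0,"az":0,"jaw":-1}]' 60; python3 - <<'E'
from h import *
from workcell import optics
o=[]
for n in("scene","top"):
    c=optics.camera(n);np.savez(f"pics/{n}3.npz",**{k:c[k] for k in("color","K","extrinsics")})
    o.append(c["color"][:,:,::-1])
a=cv2.resize(o[0][120:260,240:380],None,fx=2.8,fy=2.8,interpolation=cv2.INTER_CUBIC);b=cv2.resize(o[1][150:290,265:405],None,fx=2.8,fy=2.8,interpolation=cv2.INTER_CUBIC)
cv2.imwrite("pics/p3.png",np.hstack([a,b]))
E
```

```text
time: 8.9
ee_pos: [0.4484, -0.0151, 0.0864]
tcp_rot: [180.0, 0.0, 166.8]
wrist_force: [-0.1, -2.0, -10.6]
opening: 0.0226
grasp_force: 59.2
```

View pics/p3.png

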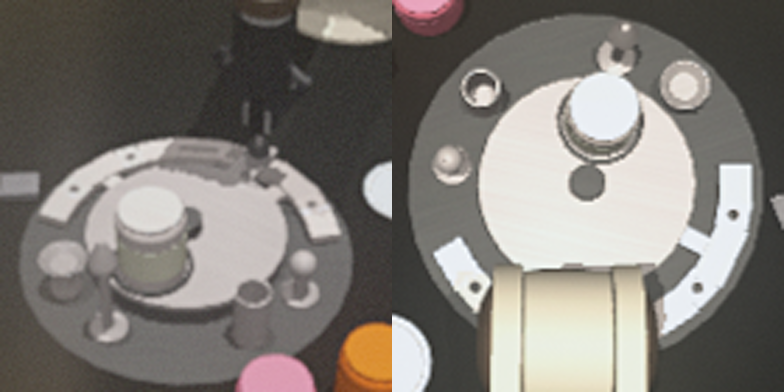

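The can stands in its seat just short of the nozzle (cone at (625,35), can at (603,105) in the right half). I'll move to about 5 mm short of the hole, set the pin down on the plate and open slightly.

```bash
python3 -m handwheel '[{"tx":0,"ty":0.0025,"tz":0,"ax":0,"ay":0,"az":0.8,"jaw":-1},{"tx":0,"ty":0.0025,"tz":0,"ax":0,"ay":0,"az":0.8,"jaw":-1},{"tx":0,"ty":0,"tz":0,"ax":0,"ay":0,"az":0,"jaw":-1},{"tx":0,"ty":0,"tz":0.002,"ax":0,"ay":0,"az":0,"jaw":-1},{"tx":0,"ty":0,"tz":0.002,"ax":0,"ay":0,"az":0,"jaw":-1},{"tx":0,"ty":0,"tz":0,"ax":0,"ay":0,"az":0,"jaw":-1},{"tx":0,"ty":0,"tz":0,"ax":0,"ay":0,"az":0,"jaw":-0.25},{"tx":0,"ty":0,"tz":0,"ax":0,"ay":0,"az":0,"jaw":-0.25},{"tx":0,"ty":0,"tz":0,"ax":0,"ay":0,"az":0,"jaw":-0.25},{"tx":0,"ty":0,"tz":0,"ax":0,"ay":0,"az":0,"jaw":-0.25}]' 60
python3 -c "
from workcell import telemetry as t;o=t.get_obs();print(o['wrist_force'],o['ee_pos'],o['opening'],o['grasp_force'])"
```

```text
time: 10.25
ee_pos: [0.4494, -0.0105, 0.0826]
tcp_rot: [180.0, 0.0, 165.3]
wrist_force: [-0.7, 0.1, -0.9]
opening: 0.032
grasp_force: 0.0
[-0.72909466  0.0618551  -0.92470784] [ 0.44941304 -0.01048726  0.08255356] 0.032043354035398035 0.0
```

```bash
python3 -m handwheel '[{"tx":0,"ty":0,"tz":0.003,"ax":0,"ay":0,"az":0,"jaw":-0.25},{"tx":0,"ty":0,"tz":0.003,"ax":0,"ay":0,"az":0,"jaw":-0.25},{"tx":0,"ty":0.001,"tz":0,"ax":0,"ay":0,"az":0.4,"jaw":-0.25},{"tx":0,"ty":0.001,"tz":0,"ax":0,"ay":0,"az":0.4,"jaw":-0.25},{"tx":0,"ty":0.001,"tz":0,"ax":0,"ay":0,"az":0.4,"jaw":-0.25},{"tx":0,"ty":0.001,"tz":0,"ax":0,"ay":0,"az":0.4,"jaw":-0.25},{"tx":0,"ty":0.0005,"tz":0,"ax":0,"ay":0,"az":0,"jaw":-0.25},{"tx":0,"ty":0.0005,"tz":0,"ax":0,"ay":0,"az":0,"jaw":-0.25},{"tx":0,"ty":0.0005,"tz":0,"ax":0,"ay":0,"az":0,"jaw":-0.25},{"tx":0,"ty":0.0005,"tz":0,"ax":0,"ay":0,"az":0,"jaw":-0.25}]' 60
```

```text
time: 11.5
ee_pos: [0.4507, -0.0053, 0.0763]
tcp_rot: [-179.9, -0.0, 163.6]
wrist_force: [-1.1, -5.3, 0.4]
opening: 0.032
grasp_force: 2.7
```

```bash
python3 -m handwheel '[{"tx":0,"ty":0.0003,"tz":0,"ax":0,"ay":0,"az":0,"jaw":-0.25},{"tx":0,"ty":0.0003,"tz":0,"ax":0,"ay":0,"az":0,"jaw":-0.25},{"tx":0,"ty":0.0003,"tz":0,"ax":0,"ay":0,"az":0,"jaw":-0.25},{"tx":0,"ty":0.0003,"tz":0,"ax":0,"ay":0,"az":0,"jaw":-0.25},{"tx":0,"ty":0.0003,"tz":0,"ax":0,"ay":0,"az":0,"jaw":-0.25},{"tx":0,"ty":0,"tz":0,"ax":0,"ay":0,"az":0,"jaw":-0.25},{"tx":0,"ty":0,"tz":0,"ax":0,"ay":0,"az":0,"jaw":-0.25},{"tx":0,"ty":0,"tz":0,"ax":0,"ay":0,"az":0,"jaw":-0.25},{"tx":0,"ty":0,"tz":0,"ax":0,"ay":0,"az":0,"jaw":-0.25},{"tx":0,"ty":0,"tz":0,"ax":0,"ay":0,"az":0,"jaw":-0.25}]' 60
```

```text
time: 12.75
ee_pos: [0.4514, -0.0033, 0.0763]
tcp_rot: [180.0, 0.0, 163.6]
wrist_force: [1.6, -0.3, 0.3]
opening: 0.032
grasp_force: 0.0
```

```bash
python3 -m handwheel '[{"tx":0,"ty":0.0003,"tz":0,"ax":0,"ay":0,"az":0.1,"jaw":-0.25},{"tx":0,"ty":0.0003,"tz":0,"ax":0,"ay":0,"az":0.1,"jaw":-0.25},{"tx":0,"ty":0.0003,"tz":0,"ax":0,"ay":0,"az":0.1,"jaw":-0.25},{"tx":0,"ty":0.0003,"tz":0,"ax":0,"ay":0,"az":0.1,"jaw":-0.25},{"tx":0,"ty":0.0003,"tz":0,"ax":0,"ay":0,"az":0.1,"jaw":-0.25},{"tx":0,"ty":0,"tz":0,"ax":0,"ay":0,"az":0,"jaw":-0.25},{"tx":0,"ty":0,"tz":0,"ax":0,"ay":0,"az":0,"jaw":-0.25},{"tx":0,"ty":0,"tz":0,"ax":0,"ay":0,"az":0,"jaw":-0.25},{"tx":0,"ty":0,"tz":0,"ax":0,"ay":0,"az":0,"jaw":-0.25},{"tx":0,"ty":0,"tz":0,"ax":0,"ay":0,"az":0,"jaw":-0.25}]' 60
```

```text
time: 14.0
ee_pos: [0.4517, -0.0019, 0.0763]
tcp_rot: [-180.0, -0.0, 163.1]
wrist_force: [0.7, -0.6, -0.1]
opening: 0.0319
grasp_force: 0.1
```

```bash
python3 -m handwheel '[{"tx":0,"ty":0.0003,"tz":0,"ax":0,"ay":0,"az":0.1,"jaw":-0.25},{"tx":0,"ty":0.0003,"tz":0,"ax":0,"ay":0,"az":0.1,"jaw":-0.25},{"tx":0,"ty":0.0003,"tz":0,"ax":0,"ay":0,"az":0.1,"jaw":-0.25},{"tx":0,"ty":0,"tz":0,"ax":0,"ay":0,"az":0.1,"jaw":-0.25},{"tx":0,"ty":0,"tz":0,"ax":0,"ay":0,"az":0.1,"jaw":-0.25},{"tx":0,"ty":0,"tz":0,"ax":0,"ay":0,"az":0,"jaw":-0.25},{"tx":0,"ty":0,"tz":0,"ax":0,"ay":0,"az":0,"jaw":-0.25},{"tx":0,"ty":0,"tz":0,"ax":0,"ay":0,"az":0,"jaw":-0.25},{"tx":0,"ty":0,"tz":0,"ax":0,"ay":0,"az":0,"jaw":-0.25},{"tx":0,"ty":0,"tz":0,"ax":0,"ay":0,"az":0,"jaw":-0.25}]' 60
```

```text
time: 15.25
ee_pos: [0.452, -0.001, 0.0763]
tcp_rot: [180.0, -0.0, 162.6]
wrist_force: [-0.4, -0.9, -0.5]
opening: 0.032
grasp_force: 0.1
```

```bash
python3 -m handwheel '[{"tx":0,"ty":0.0003,"tz":0,"ax":0,"ay":0,"az":0.1,"jaw":-0.25},{"tx":0,"ty":0.0003,"tz":0,"ax":0,"ay":0,"az":0.1,"jaw":-0.25},{"tx":0,"ty":0.0003,"tz":0,"ax":0,"ay":0,"az":0.1,"jaw":-0.25},{"tx":0,"ty":0.0003,"tz":0,"ax":0,"ay":0,"az":0.1,"jaw":-0.25},{"tx":0,"ty":0,"tz":0,"ax":0,"ay":0,"az":0.1,"jaw":-0.25},{"tx":0,"ty":0,"tz":0,"ax":0,"ay":0,"az":0,"jaw":-0.25},{"tx":0,"ty":0,"tz":0,"ax":0,"ay":0,"az":0,"jaw":-0.25},{"tx":0,"ty":0,"tz":0,"ax":0,"ay":0,"az":0,"jaw":-0.25},{"tx":0,"ty":0,"tz":0,"ax":0,"ay":0,"az":0,"jaw":-0.25},{"tx":0,"ty":0,"tz":0,"ax":0,"ay":0,"az":0,"jaw":-0.25}]' 60
```

```text
time: 16.5
ee_pos: [0.4524, 0.0, 0.0763]
tcp_rot: [-180.0, 0.0, 162.1]
wrist_force: [-0.2, -4.3, 0.5]
opening: 0.0321
grasp_force: 2.0
```

```bash
python3 -m handwheel '[{"tx":0,"ty":0.0003,"tz":0,"ax":0,"ay":0,"az":0.1,"jaw":-0.25},{"tx":0,"ty":0.0003,"tz":0,"ax":0,"ay":0,"az":0.1,"jaw":-0.25},{"tx":0,"ty":0.0003,"tz":0,"ax":0,"ay":0,"az":0.1,"jaw":-0.25},{"tx":0,"ty":0,"tz":0,"ax":0,"ay":0,"az":0.1,"jaw":-0.25},{"tx":0,"ty":0,"tz":0,"ax":0,"ay":0,"az":0.1,"jaw":-0.25},{"tx":0,"ty":0,"tz":0,"ax":0,"ay":0,"az":0,"jaw":-0.25},{"tx":0,"ty":0,"tz":0,"ax":0,"ay":0,"az":0,"jaw":-0.25},{"tx":0,"ty":0,"tz":0,"ax":0,"ay":0,"az":0,"jaw":-0.25},{"tx":0,"ty":0,"tz":0,"ax":0,"ay":0,"az":0,"jaw":-0.25},{"tx":0,"ty":0,"tz":0,"ax":0,"ay":0,"az":0,"jaw":-0.25}]' 60
```

```text
time: 17.75
ee_pos: [0.4526, 0.0003, 0.0763]
tcp_rot: [-179.9, 0.0, 161.6]
wrist_force: [-0.1, -9.4, 1.7]
opening: 0.0322
grasp_force: 4.1
```

Force has built up to 9 N and the knob no longer slides, so it's probably in. I'll back off to centre, open, rise and check.

```bash
python3 -m handwheel '[{"tx":0,"ty":-0.002,"tz":0,"ax":0,"ay":0,"az":0,"jaw":-0.25},{"tx":0,"ty":-0.002,"tz":0,"ax":0,"ay":0,"az":0,"jaw":-0.25},{"tx":0,"ty":0,"tz":0,"ax":0,"ay":0,"az":0,"jaw":0},{"tx":0,"ty":0,"tz":0,"ax":0,"ay":0,"az":0,"jaw":0.5},{"tx":0,"ty":0,"tz":0,"ax":0,"ay":0,"az":0,"jaw":0.5},{"tx":0,"ty":0,"tz":-0.02,"ax":0,"ay":0,"az":0,"jaw":0.5},{"tx":0,"ty":0,"tz":-0.025,"ax":0,"ay":0,"az":0,"jaw":0.5},{"tx":0.02,"ty":0,"tz":-0.03,"ax":0,"ay":0,"az":0,"jaw":0.5},{"tx":0.06,"ty":0,"tz":-0.015,"ax":0,"ay":0,"az":0,"jaw":0.5},{"tx":0.06,"ty":0,"tz":0,"ax":0,"ay":0,"az":0,"jaw":0.5}]' 60; python3 - <<'E'
from h import *
from workcell import optics
o=[]
for n in("scene","top"):
    c=optics.camera(n);np.savez(f"pics/{n}4.npz",**{k:c[k] for k in("color","K","extrinsics")})
    o.append(c["color"][:,:,::-1])
a=cv2.resize(o[0][130:230,260:360],None,fx=4,fy=4,interpolation=cv2.INTER_CUBIC);b=cv2.resize(o[1][150:290,265:405],(400,400),interpolation=cv2.INTER_CUBIC)
cv2.imwrite("pics/p4.png",np.hstack([a,b]))
E
```

```text
time: 19.0
ee_pos: [0.3176, 0.0416, 0.1673]
tcp_rot: [179.9, 0.1, 161.6]
wrist_force: [0.1, 0.8, 0.9]
opening: 0.0642
grasp_force: 0.0
```

View pics/p4.png

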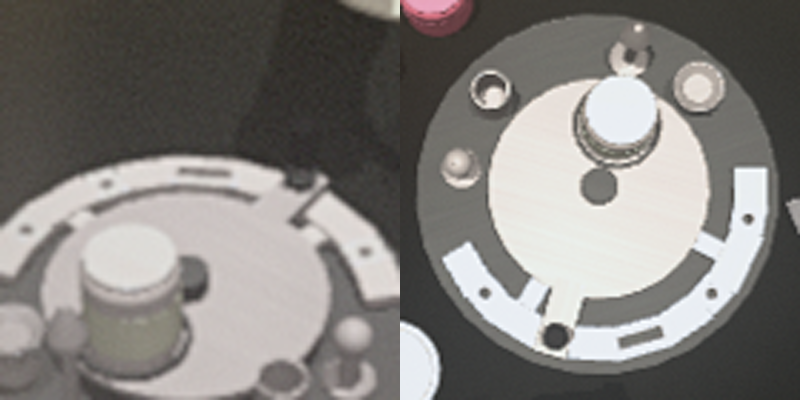

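The pin sits at the target hole (right half, (557,335)) and the can faces the nozzle. To get the knob's height, I'll stretch the contrast and compare it with the predicted home and riding positions.

```bash
python3 - <<'E'
from h import *
S=np.load("pics/scene4.npz");T=np.load("pics/top4.npz")
def proj(d,p):
    E=np.linalg.inv(d["extrinsics"]);q=d["K"]@(E[:3,:3]@p+E[:3,3]);return q[:2]/q[2]
xy=np.array([.4500,-.0045])
for n,d in(("S",S),("T",T)):
    for z in(.055,.063,.072,.108,.117):print(n,z,np.round(proj(d,np.array([*xy,z])),1))
u,v=np.round(proj(S,np.array([*xy,.085]))).astype(int);print(u,v)
c=S["color"][v-18:v+18,u-18:u+18,::-1].astype(float)
cv2.imwrite("pics/p5.png",cv2.resize(np.clip((c-20)*3,0,255).astype(np.uint8),None,fx=14,fy=14,interpolation=cv2.INTER_NEAREST))
g=cv2.cvtColor(np.ascontiguousarray(S["color"]),cv2.COLOR_RGB2GRAY);print("rows",v-16);print(g[v-16:v+14,u-6:u+7])
E
```

```text
S 0.055 [334.9 172.2]
S 0.063 [335.  170.5]
S 0.072 [335.1 168.6]
S 0.108 [335.6 160.8]
S 0.117 [335.7 158.8]
T 0.055 [319.6 267.2]
T 0.063 [319.6 267.2]
T 0.072 [319.6 267.3]
T 0.108 [319.7 267.4]
T 0.117 [319.8 267.5]
335 166
rows 150
[[ 54  49  51  48  45  46  47  50  48  47  51  50  51]
 [ 50  50  48  51  44  52  48  46  53  53  52  51  45]
 [ 49  54  46  49  50  51  45  53  48  52  42  52  47]
 [ 45  52  51  49  51  50  47  50  53  49  49  50  47]
 [ 51  50  51  51  48  45  52  49  50  51  49  47  50]
 [ 48  51  52  49  48  52  48  47  49  53  53  45  51]
 [ 48  49  50  46  53  51  47  49  48  50  47  47  50]
 [ 52  50  51  46  54  53  47  52  51  46  50  57  49]
 [ 53  54  50  47  48  54  51  51  54  48  52  48  50]
 [ 50  49  48  52  50  52  52  54  51  51  52  49  49]
 [ 46  51  50  55  54  51  56  57  56  53  50  54  52]
 [ 53  51  51  47  54  55  55  55  55  53  51  53  53]
 [ 52  54  55  52  56  55  55  57  56  48  52  50  55]
 [ 49  48  54  49  41  49  54  50  50  49  45  49  54]
 [ 54  52  50  54  48  49  51  49  46  50  48  49  51]
 [ 54  50  56  48  49  47  46  47  49  49  48  52  54]
 [ 51  54  52  49  46  52  52  48  47  51  51  53  54]
 [ 54  50  54  49  51  49  47  53  49  46  47  53  51]
 [ 56  52  52  52  50  48  52  47  47  50  52  54  54]
 [ 53  56  49  51  48  43  52  52  50  44  53  54  53]
 [ 50  56  56  48  49  48  53  51  50  53  45  49  51]
 [ 58  51  59  68  58  47  47  50  49  56  58  53  51]
 [128  83  64  69  69  68  74  65  58  73  72  56  50]
 [199 157  95  72  79  78  87  84  78  88 113 109  73]
 [218 187 110  72  85  86  84  86  84 104 156 177 139]
 [199 157  91  62  86  93  93  83  79 108 171 196 165]
 [191 158 113  77  71  59  63  69  74 130 168 155 112]
 [199 188 167 157 129  87  87 107 129 148 151 113 106]
 [200 201 200 202 185 159 163 175 171 144 122 143 173]
 [198 199 199 200 200 199 203 195 159 119 144 191 217]]
```

View pics/p5.png

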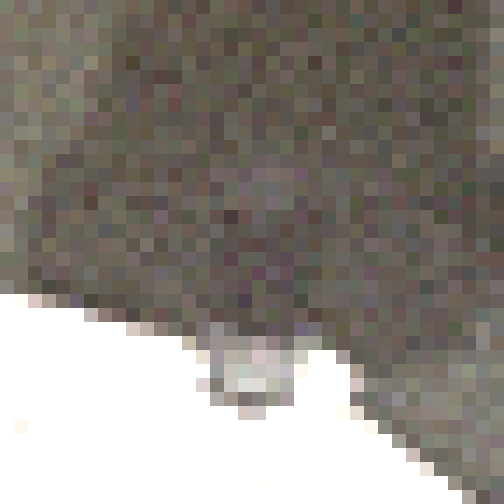

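The knob's lighter top face is at rows 160–162, and its dark side starts at row 163. The prediction for the top is 160.8 when home and 158.8 when riding, so the pin is home. This fits the knob holding against a 9 N push. The gripper is clear, so I'm handing in.

```bash
python3 -c "
from workcell import workorder as w;print(w.job_done())"
```

```text
the job is handed in; nothing more can be done
None
```

The job is handed in at about 19 s: the can stands at the nozzle post, the pin reads as home in that station's hole (from the camera and a 9 N sideways push), and the gripper is open and clear; no verdict came back.

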